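# Set a die plate at 30 degrees on the tilting inspection table

### The arm

A 6-joint arm with a two-finger parallel gripper is mounted at the origin on the work surface. World frame = base frame: x ahead of the robot, y to its left, z up, the work surface at z = 0. Lengths are in m, angles in rad, forces in N, time in s.
With the tool pointing down it reaches from about 0.35 to 0.975 m from the base axis. Payload 4.9 kg.
Tool frame: the origin (TCP) lies between the finger pads; the fingertips stand 14 mm ahead of it and the grasp point (between the pads) lies 5 mm behind it (manip.tcp_to_tips is the distance from the TCP to the fingertips, in m); z points along the fingers, y is the line along which they close (so a half turn about z gives the same grasp; the last joint's range is limited). The gripper opens to 85 mm and grips with 20 to 120 N. Pads are 22 mm wide; open, the fingers measure 114 mm over their backs; the gripper's body (76 mm by 85 mm) begins 54 mm behind the grasp point. The pads swing forward as they close: fully open they stand 13 mm farther back than shut.
Start: joints at [-1.276, 0.053, 1.613, -0, 1.476, -0.119], TCP at [0.251, -0.572, 0.245] pointing down, gripper open.
Joint ranges: [-3.01, 3.01], [-1.01, 2.22], [0.06, 2.58], [-1.02, 4.17], [0.09, 2.62], [-3.14, 3.14]. Speed limits (rad/s): [2.57, 2.57, 3.14, 3.14, 3.14, 3.14].

### API

Orientations are given as a unit quaternion [w, x, y, z].
In Python, from plant import manip gives the robot as it stands.
- The arm moves only by the tool servo_tool, never from a script. Its argument "moves" is a list that holds one entry, the list of rows, each a list of 7 numbers: the shift along the tool's x, y, z in mm, then the turn, a rotation vector about the tool's x, y, z in degrees, then the finger opening in mm, from 0 to 85.4. In form: [[[x, y, z, ax, ay, az, fingers], ...]]. A call has 1 to 12 rows; each row shifts and turns the commanded pose from where the row before left it, along the tool's axes as they then stand; what a row does not reach is not made up. A row lasts 1/8 s, in which the tool goes at most 62.5 mm and 10.7 degrees, less where a joint would pass 70% of its speed; a pose out of reach is approached as far as the arm can. A call with a gripper value outside its range is refused whole. The fingers move at their own pace and stop on an object; the grip force is fixed at half the most. Time passes only in rows, so rows that do not move let the fingers close. It gives the time, the measured TCP pose, the force, the opening and the grip force at its end, in the units of the state.
- manip.state(): the state, without advancing time (a new reading comes with each control period).
- manip.grab_frame(name): name is "scene" or "side" or "wrist"; returns a dict with "image" (384x512x3 uint8, blue, green, red), "mtx" (3x3 intrinsics, pixels), "eye" and "rotation" of the camera in the world. Camera axes: x right, y down, z forward; pixel columns grow to the right and rows downward; lengths in m; the calibration is good to about 2 mm. The wrist camera is an equidistant fisheye: a pixel r from the principal point sees the ray r / f radians off the axis. A picture is of the moment at which its call begins. There is no depth.
- manip.job_done(): hands the job in; it is judged then, once.
The state is a dict: "time": time; "joint_pos": joint angles; "joint_vel": joint speeds; "joint_efforts": joint torques, N m; "tool_pos": TCP position; "tool_rot": TCP orientation; "contact_force": force on the tool from outside, world axes, zero at the start; "ft_torque": the same for the moment, N m; "gripper_width": opening from 0.0 (shut) to 1.0 (fully open); "grasp_force": force on a finger pad.
Only numpy, scipy, OpenCV 4.12 (cv2) and the standard library are available. Lean on these libraries where they do the work, as an engineer would, in place of code of your own. Each camera call takes 0.05 s, during which the arm holds its last target. There are 200 camera calls.

### The job

The steel die plate has been laid loosely on the tilting table, which is still down flat. With the table down, bring the plate snug into the corner of its two stops (its blue-dyed end against the end stop by the hinge, its long side against the side stop), then raise the table to 30 degrees and leave it standing there with the plate still lying snug against both stops. Leave the V-block, the parallel bar and the setup block beside it where they are.

Things in the scene. Friction and masses are not known exactly. Their poses are not given: they have to be found in the camera images.
- tilt_base: Base of the tilting table: low grey cast base fixed to the granite, 225 x 170 mm, lugs 234 mm wide, origin under its centre. Its +x points to the hinge end (away from the robot, turned up to 0.35 rad), +y to the side of the side stop and of the aluminium quadrant. The quadrant, centred on the hinge, has marks every 5 degrees, 0 to 60, bigger every 15, and reaches 115 mm above the granite.
- hinge (a point): Middle of the hinge axis, fixed in the base, 100 mm along the base's +x from its origin and 36 mm above the granite. The axis runs along the base's y.
- leaf (a joint): Angle of the hinged top leaf, rad: 0 down flat on its base (start), grows as its free end (nearest the robot, with the lift handle) rises; stops at 1.05. 30 degrees is 0.524. The hinge is nipped up stiff: 10 to 17 N upward at the handle moves it, and it stays where it is left, with the plate on it. The black clamp knob at the quadrant stays as it is.
- leaf_edge (a point): Middle of the top edge of the leaf's free end, 220 mm from the hinge axis and 6 mm above it when down (42 mm above the granite); axes turn with the leaf. The leaf is an aluminium plate 212 x 160 x 12 mm, running from 8 to 220 mm from the hinge axis.
- lift_handle (a point): Middle of the grip bar of the steel bow handle on the leaf's free end: round bar 12 mm thick, along y, 88 mm clear length. With the leaf down it is 208 mm from the hinge axis and 51 mm above it, 45 mm above the leaf's top, 87 mm above the granite. Moves and turns with the leaf (axes as the base's when down). Pinch it across from above; it can turn between the fingers.
- stop_corner (a point): Inner corner of the two dark stops, level with the leaf's top; moves with the leaf, axes as the leaf (+x to the hinge, +y to the side stop, +z out of its top). The end stop's face is its plane x = 0, 141 mm long to -y; the side stop's face is y = 0, 115 mm long to -x. Stops are 12 mm high and thick. Leaf down: 75 mm along +x and 66 mm along +y of the base's origin, 42 mm above the granite.
- die_plate: Loose ground steel die plate with holes, 96 (x) x 52 (y) x 16 mm, 0.45 to 0.65 kg, sliding easily on the leaf (1.5 to 3 N), origin at the centre of its underside. It starts on the leaf with its centre 27 to 49 mm (x) and 48 to 68 mm (y) from where it belongs, turned up to 0.25 rad; its +x end, dyed blue, goes to the end stop, its +y long side to the side stop.
- die_corner (a point): Lower corner of the die plate where its +x (blue) end and +y side meet (48, 26, 0 mm from its origin); it belongs in stop_corner.
- die_end (a point): Other lower corner of the die plate's +x end (48, -26, 0 mm).
- die_side (a point): Other lower corner of the die plate's +y side (-48, 26, 0 mm).
- v_block: Bystander: steel V-block, 90 x 60 x 48 mm; origin under its centre; stands 0.19 to 0.23 m to the right of the table's centre.
- parallel: Bystander: ground steel parallel bar, 150 x 16 x 30 mm, standing on its long edge with its length along its x axis; origin under its centre; stands 0.19 to 0.21 m to the left of the table's centre.
- block_123: Bystander: steel setup block with rows of holes, 76 x 51 x 25 mm; origin under its centre; lies 0.28 to 0.30 m to the left of the table's centre.
Not all that is in view belongs to the job. What is shaped like the die_plate but orange or pink is not meant.

How it is judged:
By the outcome, as a careful person would: the job done as asked, in the order asked, and still so for the second after the job is handed in, with the robot touching nothing.
It also fails if it takes over 66 s, if anything falls off the work surface, if the arm or the gripper's body presses on something with over 40 N, if the wrist force passes 120 N, or if a joint passes its speed limit or range.

## Working session

There is one attempt and no reset: what is moved stays moved. The work goes in short steps, Python scripts to look and compute and a tool call to move; the robot and the scene stay as the last step left them, time stands still between calls to the robot, and variables do not carry over. Pictures are saved under pics/ and viewed, at most 10 in all, crops included, and the job is handed in when it is done.

Besides the shell and the picture viewer there is one more tool, called after "Emit:" as a command line: name --argument value ..., lists and objects as JSON in quotes. servo_tool: Moves the arm, as the interface text tells. Its arguments: {"type":"object","properties":{"moves":{"type":"array"}},"required":["moves"]}

```bash
mkdir -p pics; ls; python3 - <<'E'
from plant import manip
import cv2,numpy as np
for n in("scene","side","wrist"):
    f=manip.grab_frame(n); cv2.imwrite(f"pics/{n}0.png",f["image"])
    np.savez(f"pics/{n}0.npz",**f); print(n,f["mtx"].round(1).tolist(),f["eye"].round(3),f["rotation"].round(3).tolist())
s=manip.state();print(s); print(manip.tcp_to_tips)
E
```

```text
pics
scene [[436.7, 0.0, 255.7], [0.0, 436.7, 189.2], [0.0, 0.0, 1.0]] [1.41  0.223 0.956] [-0.249, 0.584, 0.713, -0.298]
side [[402.7, 0.0, 253.7], [0.0, 402.7, 192.7], [0.0, 0.0, 1.0]] [0.132 0.758 0.937] [0.104, -0.24, 0.896, -0.359]
wrist [[297.3, 0.0, 257.6], [0.0, 297.3, 194.7], [0.0, 0.0, 1.0]] [ 0.328 -0.539  0.373] [0.136, 0.826, -0.539, -0.09]
{'time': 0.15, 'joint_pos': array([-1.27597901e+00,  5.31987195e-02,  1.61400156e+00, -1.78230085e-06,
        1.47602887e+00, -1.19006403e-01]), 'joint_vel': array([ 0.00015889, -0.00061304, -0.0040604 , -0.00012966,  0.00127274,
        0.00098308]), 'joint_efforts': array([ 4.87130892e-04, -3.94241023e+01, -3.70721054e+01, -3.77230663e-05,
        4.62629978e-03,  1.77849432e-05]), 'tool_pos': array([ 0.25117622, -0.57178159,  0.24433574]), 'tool_rot': array([-8.15012463e-04,  9.78669658e-01,  2.05438629e-01, -7.27196765e-05]), 'contact_force': array([ 0.27893758, -0.47455077, -0.2548427 ]), 'ft_torque': array([-0.00017842,  0.05519408, -0.0148207 ]), 'grasp_force': 0.0, 'gripper_width': 0.9961134175887347}
0.014
```

View pics/scene0.png

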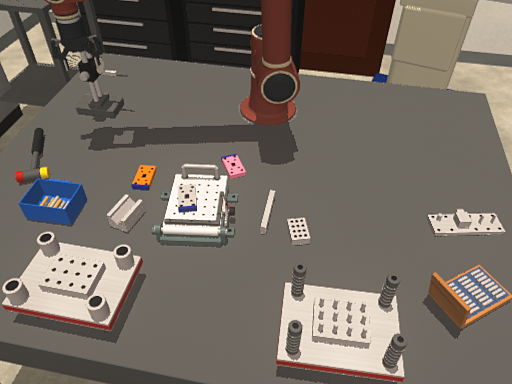

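View pics/side0.png

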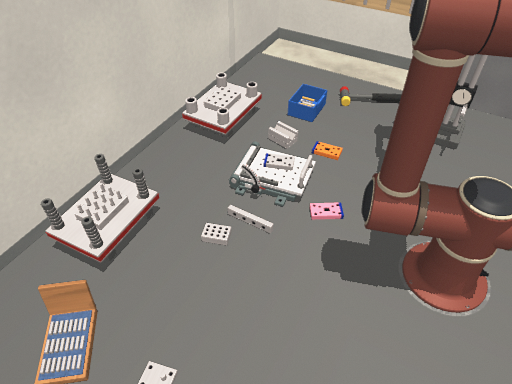

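The scene view shows the tilting table at about (198,205), with its handle at (200,170). The plate is at (187,197) with its blue end toward the hinge. In the side view the table is at (275,170). Next I'll enlarge both.

```bash
cat > h.py <<'E'
import numpy as np,cv2
from scipy.spatial.transform import Rotation as R
def load(n): return dict(np.load(f"pics/{n}.npz"))
def rot(q): return R.from_quat([q[1],q[2],q[3],q[0]]).as_matrix() if np.size(q)==4 else np.asarray(q)
def ray(f,u,v,fish=False):
    K=f["mtx"];x=(u-K[0,2])/K[0,0];y=(v-K[1,2])/K[1,1]
    if fish:
        r=np.hypot(x,y);d=np.array([x*np.sinc(r/np.pi),y*np.sinc(r/np.pi),np.cos(r)])
    else: d=np.array([x,y,1.])
    return rot(f["rotation"])@d
def onz(f,u,v,z,fish=False):
    d=ray(f,u,v,fish);return f["eye"]+d*(z-f["eye"][2])/d[2]
def proj(f,p,fish=False):
    c=rot(f["rotation"]).T@(np.asarray(p)-f["eye"]);K=f["mtx"]
    if fish:
        r=np.hypot(c[0],c[1]);s=np.arctan2(r,c[2])/max(r,1e-9);q=c[:2]*s
    else:q=c[:2]/c[2]
    return q*K[0,0]+K[:2,2]
E
python3 - <<'E'
from h import *
a=load("scene0");b=load("side0")
print(onz(a,198,205,.042),onz(b,275,170,.042))
A=cv2.resize(a["image"][155:255,145:245],(400,400)[:2],interpolation=cv2.INTER_CUBIC)
B=cv2.resize(b["image"][135:215,225:325],(400,320),interpolation=cv2.INTER_CUBIC)
B=cv2.copyMakeBorder(B,0,80,0,0,cv2.BORDER_CONSTANT)
cv2.imwrite("pics/crop0.png",np.hstack([A,B]))
E
```

```text
[ 0.58676479 -0.10182645  0.042     ] [ 0.56789976 -0.10201241  0.042     ]
```

View pics/crop0.png

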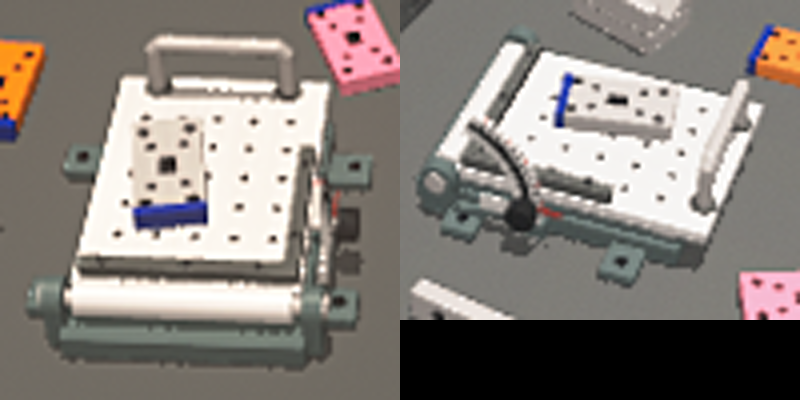

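```bash
cat >> h.py <<'E'
def toolmove(s,tgt,yaw):
    "shift in tool frame (mm) and yaw turn (deg about world z; tool z is down) to go to tgt with tool x at yaw"
    T=rot(s["tool_rot"]);y0=np.arctan2(T[1,0],T[0,0])
    d=T.T@(np.asarray(tgt)-s["tool_pos"])*1e3
    return d.round(1),-np.degrees((yaw-y0+np.pi)%(2*np.pi)-np.pi).round(2),np.degrees(y0).round(2)
E
python3 - <<'E'
from h import *
from plant import manip
a=load("scene0");b=load("side0")
sc=lambda u,v:(145+(u+.5)/4-.5,155+(v+.5)/4-.5)
sd=lambda u,v:(225+(u-400+.5)/4-.5,135+(v+.5)/4-.5)
P=[onz(a,*sc(125,78),.042),onz(a,*sc(330,82),.042)]
print("free corners",P, P[1]-P[0],np.linalg.norm(P[1]-P[0]))
Q=[onz(b,*sd(765,105),.042),onz(b,*sd(705,243),.042)]
print("side",Q,np.linalg.norm(Q[1]-Q[0]))
P=np.array(P+Q); 
d=(P[1]-P[0])[:2]; print("yaw",np.arctan2(-d[0],d[1]))
d=(P[3]-P[2])[:2]; print("yaw",np.arctan2(-d[0],d[1]))
print(toolmove(manip.state(),[.47,-.1,.2],.15))
E
```

```text
free corners [array([ 0.4733502 , -0.20672849,  0.042     ]), array([ 0.44576292, -0.05011608,  0.042     ])] [-2.75872796e-02  1.56612405e-01  1.11022302e-16] 0.159023594271882
side [array([ 0.47071793, -0.20821385,  0.042     ]), array([ 0.44529856, -0.04060932,  0.042     ])] 0.16952116245927695
yaw 0.174361303035972
yaw 0.15051576943552028
(array([ 390.1, -343.9,   45. ]), np.float64(15.12), np.float64(23.71))
```

Emit:
servo_tool --moves '[[[38.9, -31.9, 2.5, 0, 0, 0, 85], [38.9, -31.9, 2.5, 0, 0, 0, 85], [38.9, -31.9, 2.5, 0, 0, 0, 85], [38.9, -31.9, 2.5, 0, 0, 0, 85], [38.9, -31.9, 2.5, 0, 0, 0, 85], [38.9, -31.9, 2.5, 0, 0, 0, 85], [38.9, -31.9, 2.5, 0, 0, 0, 85], [38.9, -31.9, 2.5, 0, 0, 0, 85], [38.9, -31.9, 2.5, 0, 0, 0, 85], [38.9, -31.9, 2.5, 0, 0, 0, 85], [0, 0, 0, 0, 0, 7, 85], [0, 0, 0, 0, 0, 7, 85]]]'

```text
time: 1.65
tool_pos: [0.4792, -0.1227, 0.2198]
tool_rot: [-0.0, 0.997, 0.084, -0.0]
contact_force: [-0.5, -0.2, 0.3]
gripper_width: 0.996
grasp_force: 0.0
```

```bash
python3 - <<'E'
from plant import manip
from h import *
s=manip.state();print(s["time"],s["tool_pos"],toolmove(s,s["tool_pos"],.17),s["joint_pos"].round(3),s["contact_force"])
f=manip.grab_frame("wrist");np.savez("pics/w1.npz",**f);print(f["eye"],f["rotation"])
cv2.imwrite("pics/w1.png",cv2.resize(f["image"],(768,576),interpolation=cv2.INTER_CUBIC))
E
```

```text
1.65 [ 0.47922264 -0.12274052  0.21983757] (array([0., 0., 0.]), np.float64(-0.15), np.float64(9.59)) [-0.401 -0.25   1.937 -0.     1.455  1.002] [-0.52489079 -0.21638275  0.2917475 ]
[ 0.56187418 -0.10956803  0.34872752] [ 0.12514439  0.75375939 -0.63641992 -0.10561889]
```

View pics/w1.png

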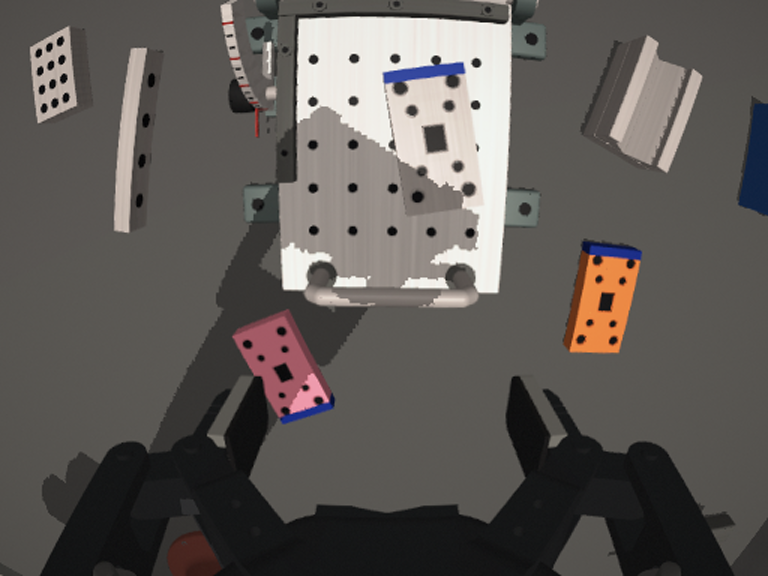

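The wrist view (1.5x) shows the stop corner at about (297,17), with the end stop along the top edge and the side stop on the left down to y=182. The plate's corners are at (384,73), (464,63), (483,205) and (407,215), blue end toward the end stop. The leaf's free corners are at (282,290) and (498,293), and the handle runs along y=297.

```bash
python3 - <<'E'
from h import *
f=load("w1");q=lambda u,v,z:onz(f,(u+.5)/1.5-.5,(v+.5)/1.5-.5,z,True)
D={}
for n,u,v,z in [("corner",297,17,.042),("endstop_far",508,22,.042),("side_end",297,182,.042),("free+y",282,290,.042),("free-y",498,293,.042),("h+y",306,296,.087),("h-y",477,297,.087),
 ("p++",384,73,.058),("p+-",464,63,.058),("p--",483,205,.058),("p-+",407,215,.058),("L-",474,170,.058),("ctr",434,138,.058)]:
    D[n]=q(u,v,z);print(n,D[n].round(4))
L=lambda a,b:(np.linalg.norm(D[a]-D[b])*1e3).round(1)
print(L("corner","endstop_far"),L("corner","side_end"),L("free+y","free-y"),L("corner","free+y"),L("p++","p+-"),L("p+-","p--"),L("p++","p-+"))
yw=lambda a,b:np.arctan2(*(D[a]-D[b])[[1,0]])
print("yaw",yw("corner","endstop_far")-np.pi/2,yw("corner","side_end"),yw("free+y","free-y")-np.pi/2,yw("h+y","h-y")-np.pi/2)
print("plate",yw("p++","p+-")-np.pi/2,yw("p+-","p--"),yw("p++","p-+"),(D["p++"]+D["p--"]+D["p+-"]+D["p-+"])/4)
E
```

```text
corner [ 0.6439 -0.0337  0.042 ]
endstop_far [ 0.6666 -0.1766  0.042 ]
side_end [ 0.5277 -0.0525  0.042 ]
free+y [ 0.4474 -0.0506  0.042 ]
free-y [ 0.4719 -0.2088  0.042 ]
h+y [ 0.4629 -0.075   0.087 ]
h-y [ 0.4802 -0.1813  0.087 ]
p++ [ 0.6086 -0.0999  0.058 ]
p+- [ 0.6253 -0.149   0.058 ]
p-- [ 0.5351 -0.179   0.058 ]
p-+ [ 0.5192 -0.1304  0.058 ]
L- [ 0.5567 -0.1683  0.058 ]
ctr [ 0.5722 -0.1386  0.058 ]
144.7 117.7 160.1 197.2 51.9 95.1 94.5
yaw 0.15740186693584324 0.1606036161524791 0.15374585999171564 0.16212741652690021
plate 0.3272931318261174 0.32015991861832993 0.32831931901573647 [ 0.57204433 -0.13958664  0.058     ]
```

Emit:
servo_tool --moves '[[[29.6, 10.7, 30, 0, 0, 0, 85], [29.6, 10.7, 30, 0, 0, 0, 85], [29.5, 10.7, 30, 0, 0, 0, 85], [0, 0, 20, 0, 0, -4.5, 85], [0, 0, 10, 0, 0, -4.6, 85], [0, 0, 20, 0, 0, 0, 85], [0, 0, 10, 0, 0, 0, 85], [0, 0, 7, 0, 0, 0, 85], [0, 0, 4, 0, 0, 0, 85], [0, 0, 0, 0, 0, 0, 85]]]'

```text
time: 2.95
tool_pos: [0.5721, -0.1405, 0.0594]
tool_rot: [0.0, 0.987, 0.163, 0.0]
contact_force: [1.2, -0.0, -0.3]
gripper_width: 0.996
grasp_force: 0.0
```

```bash
python3 - <<'E'
from plant import manip
from h import *
s=manip.state();print(s["time"],s["tool_pos"],toolmove(s,[.572,-.1396,.059],.326),s["contact_force"])
f=manip.grab_frame("wrist");np.savez("pics/w2.npz",**f)
cv2.imwrite("pics/w2.png",f["image"])
E
```

```text
2.95 [ 0.57211079 -0.1404841   0.05939219] (array([ 0.2, -0.9,  0.4]), np.float64(0.13), np.float64(18.81)) [ 1.20691156 -0.04660455 -0.30539786]
```

View pics/w2.png

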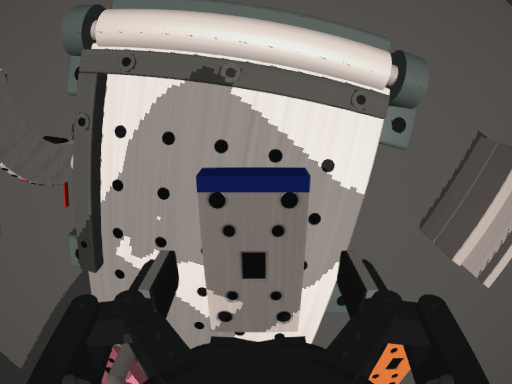

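The plate lies squarely between the open pads, its centre hole at (253,264) and blue end at y≈180, so I can close.

Emit:
servo_tool --moves '[[[0, 0, 0, 0, 0, 0, 60], [0, 0, 0, 0, 0, 0, 50], [0, 0, 0, 0, 0, 0, 48], [0, 0, 0, 0, 0, 0, 48], [0, 0, 0, 0, 0, 0, 48]]]'

```text
time: 3.62
tool_pos: [0.5725, -0.1404, 0.0602]
tool_rot: [0.0, 0.987, 0.163, 0.0]
contact_force: [-1.8, 1.6, 5.2]
gripper_width: 0.587
grasp_force: 63.8
```

Emit:
servo_tool --moves '[[[0, 0, -1, 0, 0, 0, 48], [0, 0, 0, 0, 0, 4.8, 48], [0, 0, 0, 0, 0, 4.9, 48], [6, -7.5, 0, 0, 0, 0, 48], [6, -7.5, 0, 0, 0, 0, 48], [6, -7.5, 0, 0, 0, 0, 48], [6, -7.5, 0, 0, 0, 0, 48], [6, -7.5, 0, 0, 0, 0, 48], [4, -7.5, 0, 0, 0, 0, 48], [0, 0, 0, 0, 0, 0, 48]]]'

```text
time: 4.88
tool_pos: [0.5989, -0.0893, 0.0602]
tool_rot: [-0.001, 0.997, 0.08, 0.0]
contact_force: [0.3, 0.6, 1.4]
gripper_width: 0.585
grasp_force: 63.3
```

```bash
python3 - <<'E'
from plant import manip
from h import *
s=manip.state();print(s["time"],s["tool_pos"],toolmove(s,s["tool_pos"],.159),s["contact_force"])
f=manip.grab_frame("wrist");np.savez("pics/w3.npz",**f)
cv2.imwrite("pics/w3.png",f["image"])
E
```

```text
4.875 [ 0.59891335 -0.08930694  0.06021797] (array([0., 0., 0.]), np.float64(0.04), np.float64(9.15)) [0.312629   0.6269068  1.36323342]
```

View pics/w3.png

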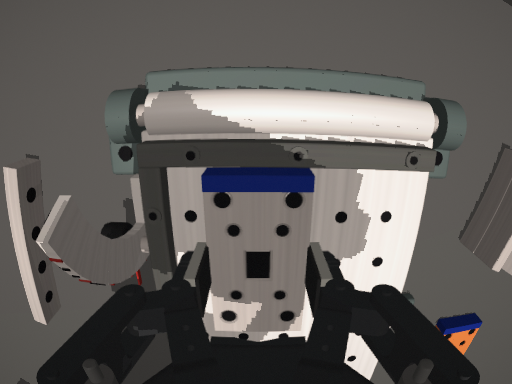

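Emit:
servo_tool --moves '[[[0, 0, 0, 0, 0, 0, 58], [0, 0, 0, 0, 0, 0, 58], [0, 0, -15, 0, 0, 0, 58], [0, 0, -30, 0, 0, 0, 60], [4, 46, 0, 0, 0, 0, 60], [0, 0, 0, 0, 0, -10, 60], [0, 0, 0, 0, 0, -10, 60], [0, 0, 0, 0, 0, -10, 60], [0, 0, 0, 0, 0, -10, 60], [0, 0, 0, 0, 0, -10, 60], [0, 0, 0, 0, 0, -10, 60], [0, 0, 0, 0, 0, -10, 60]]]'

```text
time: 6.42
tool_pos: [0.6101, -0.1357, 0.1067]
tool_rot: [0.001, 0.769, 0.639, 0.0]
contact_force: [0.8, -0.2, 0.4]
gripper_width: 0.7
grasp_force: 0.0
```

Emit:
servo_tool --moves '[[[0, 0, 0, 0, 0, -10, 60], [0, 0, 0, 0, 0, -10, 60], [0, 0, 0, 0, 0, 0, 60]]]'

```text
time: 6.8
tool_pos: [0.6101, -0.1357, 0.1065]
tool_rot: [0.001, 0.65, 0.76, 0.0]
contact_force: [0.8, -0.4, -0.1]
gripper_width: 0.701
grasp_force: 0.0
```

```bash
python3 - <<'E'
from plant import manip
from h import *
s=manip.state();y=.159
print(s["time"],s["tool_pos"],toolmove(s,s["tool_pos"],.159+np.pi/2),s["contact_force"],s["joint_pos"].round(2))
d=s["tool_pos"][:2]-[.579,-.1107];c,n=np.cos(y),np.sin(y);print("base xy",d@[c,n],d@[-n,c])
f=manip.grab_frame("wrist");np.savez("pics/w4.npz",**f)
cv2.imwrite("pics/w4.png",f["image"])
E
```

```text
6.8 [ 0.61009451 -0.13568403  0.10649086] (array([0., 0., 0.]), np.float64(-0.13), np.float64(98.98)) [ 0.77737175 -0.3635323  -0.08245476] [-0.34  0.17  1.72  0.    1.24 -0.49]
base xy 0.02674654425550699 -0.029592103862666728
```

View pics/w4.png

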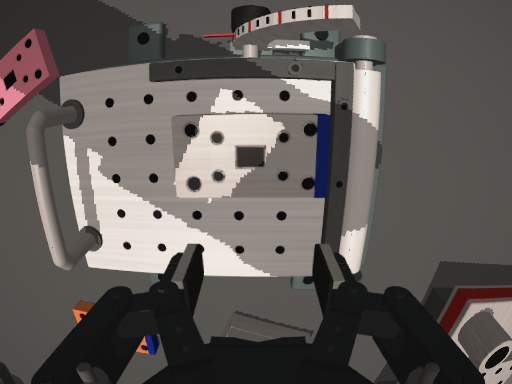

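Emit:
servo_tool --moves '[[[0, -7, 0, 0, 0, 0, 56], [0, 0, 25, 0, 0, 0, 56], [0, 0, 15, 0, 0, 0, 56], [0, 0, 6, 0, 0, 0, 56], [5, 0, 0, 0, 0, 0, 56], [5, 0, 0, 0, 0, 0, 56], [5, 0, 0, 0, 0, 0, 56], [5, 0, 0, 0, 0, 0, 56], [5, 0, 0, 0, 0, 0, 56], [2, 0, 0, 0, 0, 0, 56], [1, 0, 0, 0, 0, 0, 56], [0, 0, 0, 0, 0, 0, 56]]]'

```text
time: 8.35
tool_pos: [0.5983, -0.1088, 0.0592]
tool_rot: [-0.0, 0.649, 0.761, 0.0]
contact_force: [0.8, -1.0, 0.1]
gripper_width: 0.653
grasp_force: 0.5
```

```bash
cat > st.py <<'E'
from plant import manip
from h import *
s=manip.state();y=.159;d=s["tool_pos"][:2]-[.579,-.1107];c,n=np.cos(y),np.sin(y);F=s["contact_force"]
print(s["time"],"base xy",d@[c,n],d@[-n,c],"z",s["tool_pos"][2],"F base",(F[:2]@[c,n]).round(1),(F[:2]@[-n,c]).round(1),F[2].round(1))
E
python3 st.py; python3 - <<'E'
from plant import manip
from h import *
f=manip.grab_frame("wrist");np.savez("pics/w5.npz",**f)
cv2.imwrite("pics/w5.png",f["image"])
E
```

```text
8.35 base xy 0.019399129368735724 -0.001143529063328794 z 0.059220044119005937 F base 0.6 -1.1 0.1
```

View pics/w5.png

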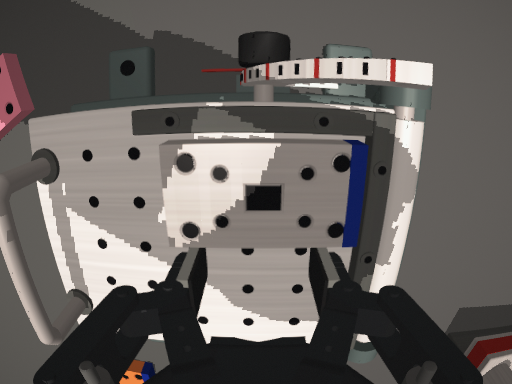

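The plate is now within a few mm of the side stop (plate edge at y≈141, stop face at ≈135). I'll creep to contact.

Emit:
servo_tool --moves '[[[1, 0, 0, 0, 0, 0, 56], [1, 0, 0, 0, 0, 0, 56], [1, 0, 0, 0, 0, 0, 56], [0, 0, 0, 0, 0, 0, 56]]]'

```text
time: 8.9
tool_pos: [0.5978, -0.1057, 0.0592]
tool_rot: [-0.0, 0.649, 0.761, -0.0]
contact_force: [0.5, -0.1, 0.3]
gripper_width: 0.662
grasp_force: 0.5
```

```bash
python3 st.py
```

```text
8.9 base xy 0.01931797458328395 0.001943509874133734 z 0.059164219958254244 F base 0.5 -0.2 0.3
```

Emit:
servo_tool --moves '[[[1, 0, 0, 0, 0, 0, 56], [1, 0, 0, 0, 0, 0, 56], [0, 0, 0, 0, 0, 0, 56]]]'

```text
time: 9.28
tool_pos: [0.5975, -0.1049, 0.0592]
tool_rot: [0.001, 0.649, 0.761, -0.001]
contact_force: [-0.8, -5.5, -0.5]
gripper_width: 0.653
grasp_force: 2.7
```

Emit:
servo_tool --moves '[[[1, 0, 0, 0, 0, 0, 56], [0, 0, 0, 0, 0, 0, 56]]]'

```text
time: 9.52
tool_pos: [0.5974, -0.1047, 0.0594]
tool_rot: [0.001, 0.649, 0.761, -0.001]
contact_force: [-0.2, -8.9, -1.2]
gripper_width: 0.657
grasp_force: 4.0
```

```bash
python3 st.py; python3 - <<'E'
from plant import manip
from h import *
f=manip.grab_frame("wrist");np.savez("pics/w6.npz",**f)
cv2.imwrite("pics/w6.png",cv2.resize(f["image"][80:280,120:440],(800,500),interpolation=cv2.INTER_CUBIC))
E
```

```text
9.525 base xy 0.01914652430778752 0.002959999963544431 z 0.05937333630306325 F base -1.6 -8.8 -1.2
```

View pics/w6.png

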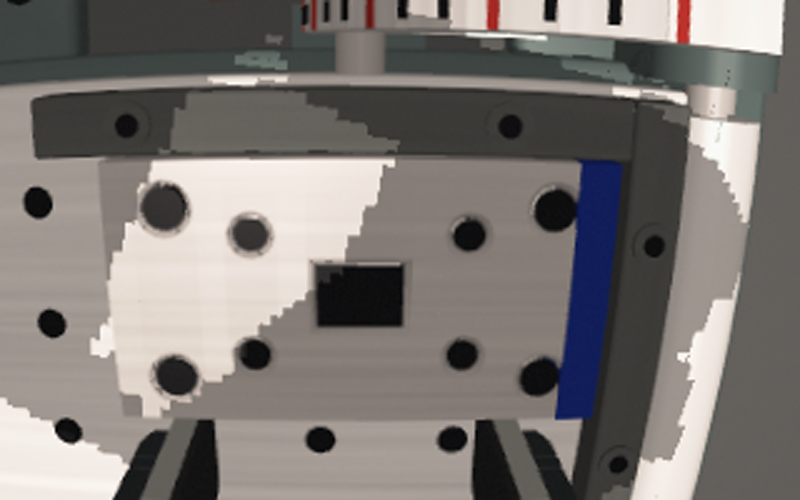

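Emit:
servo_tool --moves '[[[-8, 0, 0, 0, 0, 0, 56], [0, 0, -20, 0, 0, 0, 40], [0, 0, -25, 0, 0, 0, 20], [14, -24, 0, 0, 0, 0, 0], [14, -24, 0, 0, 0, 0, 0], [14, -24, 0, 0, 0, 0, 0], [0, 0, 20, 0, 0, 0, 0], [0, 0, 15, 0, 0, 0, 0], [0, 0, 9, 0, 0, 0, 0], [0, 0, 0, 0, 0, 0, 0]]]'

```text
time: 10.82
tool_pos: [0.5207, -0.0806, 0.0597]
tool_rot: [-0.001, 0.649, 0.761, -0.0]
contact_force: [0.8, 0.6, 0.6]
gripper_width: 0.0
grasp_force: 0.0
```

```bash
python3 st.py; python3 - <<'E'
from plant import manip
from h import *
f=manip.grab_frame("wrist");np.savez("pics/w7.npz",**f)
cv2.imwrite("pics/w7.png",f["image"])
E
```

```text
10.825 base xy -0.05280755172146081 0.03891597202664406 z 0.05966919379329448 F base 0.9 0.4 0.6
```

View pics/w7.png

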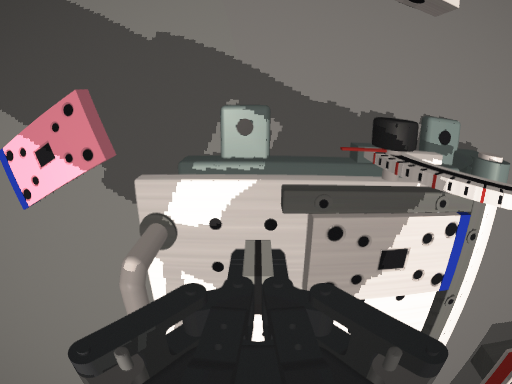

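The closed fingers stand behind the plate's tail, about 14 mm clear (plate tail at x≈308 px, fingers at ≈285 px). I'll push toward the end stop and watch the force.

Emit:
servo_tool --moves '[[[0, 4, 0, 0, 0, 0, 0], [0, 4, 0, 0, 0, 0, 0], [0, 3, 0, 0, 0, 0, 0], [0, 2, 0, 0, 0, 0, 0], [0, 1, 0, 0, 0, 0, 0], [0, 0, 0, 0, 0, 0, 0]]]'

```text
time: 11.62
tool_pos: [0.5346, -0.0785, 0.0602]
tool_rot: [-0.0, 0.649, 0.761, -0.0]
contact_force: [-1.1, -0.5, 0.7]
gripper_width: -0.003
grasp_force: 0.7
```

Emit:
servo_tool --moves '[[[0, 1, 0, 0, 0, 0, 0], [0, 1, 0, 0, 0, 0, 0], [0, 0, 0, 0, 0, 0, 0]]]'

```text
time: 12.0
tool_pos: [0.5368, -0.0782, 0.0602]
tool_rot: [-0.0, 0.649, 0.761, 0.0]
contact_force: [-1.0, 0.4, -0.6]
gripper_width: 0.001
grasp_force: 0.6
```

```bash
python3 st.py
```

```text
12.0 base xy -0.036556159532332134 0.038771788976797 z 0.060240726655155924 F base -0.9 0.5 -0.6
```

Emit:
servo_tool --moves '[[[0, 1, 0, 0, 0, 0, 0], [0, 1, 0, 0, 0, 0, 0], [0, 0, 0, 0, 0, 0, 0]]]'

```text
time: 12.38
tool_pos: [0.5379, -0.078, 0.0601]
tool_rot: [-0.001, 0.649, 0.761, -0.001]
contact_force: [-4.0, -0.9, 3.7]
gripper_width: -0.0
grasp_force: 2.7
```

Emit:
servo_tool --moves '[[[0, 1, 0, 0, 0, 0, 0], [0, 0, 0, 0, 0, 0, 0]]]'

```text
time: 12.62
tool_pos: [0.538, -0.0779, 0.06]
tool_rot: [-0.002, 0.649, 0.761, -0.002]
contact_force: [-7.8, -1.3, 5.0]
gripper_width: -0.002
grasp_force: 4.4
```

```bash
python3 st.py
```

```text
12.625 base xy -0.03525984671627173 0.038841980663058585 z 0.0600204459261274 F base -7.9 -0.1 5.0
```

Emit:
servo_tool --moves '[[[0, 1, 0, 0, 0, 0, 0], [0, 0, 0, 0, 0, 0, 0], [0, -8, 0, 0, 0, 0, 0], [0, 0, -20, 0, 0, 0, 0], [0, 0, -25, 0, 0, 0, 20], [-16, 20, 0, 0, 0, 0, 56], [-16, 20, 0, 0, 0, 0, 56], [-16, 20, 0, 0, 0, 0, 56], [0, 0, 20, 0, 0, 0, 56], [0, 0, 15, 0, 0, 0, 56], [0, 0, 10, 0, 0, 0, 56], [0, 0, 0, 0, 0, 0, 56]]]'

```text
time: 14.12
tool_pos: [0.5981, -0.116, 0.0584]
tool_rot: [-0.002, 0.649, 0.761, -0.001]
contact_force: [0.4, 0.2, -0.9]
gripper_width: 0.655
grasp_force: 0.0
```

```bash
python3 st.py
```

```text
14.125 base xy 0.01798949276877002 -0.008256887246526139 z 0.05843477583821778 F base 0.5 0.2 -0.9
```

Emit:
servo_tool --moves '[[[4, 0, 0, 0, 0, 0, 56], [4, 0, 0, 0, 0, 0, 56], [2, 0, 0, 0, 0, 0, 56], [1, 0, 0, 0, 0, 0, 56], [1, 0, 0, 0, 0, 0, 56], [1, 0, 0, 0, 0, 0, 56], [0, 0, 0, 0, 0, 0, 56]]]'

```text
time: 15.0
tool_pos: [0.5978, -0.1048, 0.0605]
tool_rot: [0.001, 0.649, 0.761, -0.0]
contact_force: [0.5, -3.7, -0.8]
gripper_width: 0.653
grasp_force: 2.3
```

```bash
python3 st.py
```

```text
15.0 base xy 0.0195122432687089 0.0028443392107101472 z 0.06049871694726012 F base -0.1 -3.8 -0.8
```

Emit:
servo_tool --moves '[[[1, 0, 0, 0, 0, 0, 56], [0, 0, 0, 0, 0, 0, 56], [-8, 0, 0, 0, 0, 0, 56], [0, 0, -30, 0, 0, 0, 56], [0, 0, -27, 0, 0, 0, 56], [0, 0, 0, 0, 0, 0, 56]]]'

```text
time: 15.75
tool_pos: [0.6005, -0.1111, 0.12]
tool_rot: [0.002, 0.649, 0.761, 0.001]
contact_force: [-0.0, 0.3, -0.1]
gripper_width: 0.653
grasp_force: 0.0
```

```bash
python3 st.py; python3 - <<'E'
from plant import manip
from h import *
f=manip.grab_frame("wrist");np.savez("pics/w8.npz",**f);im=f["image"]
y=.159;c,n=np.cos(y),np.sin(y)
W=lambda bx,by,z:np.array([.579+c*bx-n*by,-.1107+n*bx+c*by,z])
def prof(fn,ts):
    for t in ts:
        u,v=proj(f,fn(t),True); b=cv2.getRectSubPix(im,(1,1),(float(u),float(v)))[0,0]; print(round(t*1e3,1),(int(u),int(v)),b.tolist())
for by in(.020,.055): print("end y",by); prof(lambda t:W(t,by,.058),np.arange(.062,.084,.0015))
for bx in(-.015,.055): print("side x",bx); prof(lambda t:W(bx,t,.058),np.arange(.058,.076,.0015))
E
```

```text
15.75 base xy 0.021146361601289482 -0.003761322346720142 z 0.11996955038095619 F base 0.0 0.3 -0.1
end y 0.02
62.0 (316, 185) [13, 12, 12]
63.5 (318, 185) [13, 12, 13]
65.0 (320, 185) [18, 17, 19]
66.5 (322, 185) [73, 40, 34]
68.0 (324, 185) [83, 27, 15]
69.5 (326, 185) [83, 27, 14]
71.0 (329, 185) [83, 27, 14]
72.5 (331, 185) [83, 27, 15]
74.0 (333, 185) [79, 29, 19]
75.5 (335, 185) [54, 54, 54]
77.0 (337, 185) [52, 55, 56]
78.5 (339, 185) [52, 55, 56]
80.0 (341, 185) [51, 54, 55]
81.5 (343, 185) [52, 54, 56]
83.0 (345, 185) [52, 54, 56]
end y 0.055
62.0 (318, 134) [14, 13, 13]
63.5 (321, 134) [15, 13, 13]
65.0 (323, 134) [14, 13, 13]
66.5 (325, 134) [44, 18, 11]
68.0 (327, 134) [83, 27, 15]
69.5 (330, 134) [83, 28, 15]
71.0 (332, 134) [83, 27, 16]
72.5 (334, 134) [83, 28, 15]
74.0 (336, 134) [83, 27, 14]
75.5 (338, 134) [54, 53, 54]
77.0 (340, 135) [52, 55, 57]
78.5 (343, 135) [53, 56, 57]
80.0 (345, 135) [51, 55, 56]
81.5 (347, 135) [52, 54, 55]
83.0 (349, 135) [52, 56, 57]
side x -0.015
58.0 (200, 129) [199, 208, 220]
59.5 (200, 127) [219, 226, 236]
61.0 (200, 124) [223, 230, 239]
62.5 (200, 122) [222, 229, 238]
64.0 (200, 120) [221, 227, 237]
65.5 (200, 118) [98, 103, 109]
67.0 (200, 115) [54, 58, 60]
68.5 (199, 113) [51, 54, 55]
70.0 (199, 111) [50, 53, 54]
71.5 (199, 108) [49, 52, 54]
73.0 (199, 106) [50, 53, 54]
74.5 (199, 104) [50, 53, 54]
side x 0.055
58.0 (308, 129) [112, 117, 126]
59.5 (308, 127) [113, 118, 127]
61.0 (308, 124) [112, 117, 126]
62.5 (308, 122) [113, 118, 127]
64.0 (308, 120) [114, 119, 128]
65.5 (308, 118) [56, 58, 61]
67.0 (309, 115) [52, 55, 56]
68.5 (309, 113) [50, 54, 55]
70.0 (309, 111) [50, 54, 55]
71.5 (309, 108) [50, 54, 55]
73.0 (309, 106) [51, 54, 55]
74.5 (309, 104) [52, 54, 55]
```

The plate edges sit on both stop faces (x≈75 mm, y≈66 mm) at both ends. Next I'll go to the handle.

Emit:
servo_tool --moves '[[[1, -32, 0, 0, 0, 0, 50], [1, -32, 0, 0, 0, 0, 50], [1, -32, 0, 0, 0, 0, 50], [1, -33, 0, 0, 0, 0, 50], [0, 0, 20, 0, 0, 0, 50], [0, 0, 13, 0, 0, 0, 50], [0, 0, 6, 0, 0, 0, 50], [0, 0, 0, 0, 0, 0, 50]]]'

```text
time: 16.8
tool_pos: [0.4704, -0.127, 0.0774]
tool_rot: [-0.001, 0.649, 0.761, -0.0]
contact_force: [-0.4, 0.4, -0.6]
gripper_width: 0.582
grasp_force: 0.0
```

```bash
python3 st.py
```

```text
16.8 base xy -0.10976707863672105 0.001106598985529079 z 0.077397793248513 F base -0.3 0.5 -0.6
```

Emit:
servo_tool --moves '[[[0, 1.5, -3, 0, 0, 0, 30], [0, 0, 0, 0, 0, 0, 15], [0, 0, 0, 0, 0, 0, 8], [0, 0, 0, 0, 0, 0, 8], [0, 0, 0, 0, 0, 0, 8], [0, 0, 0, 0, 0, 0, 8], [0, 0, 0, 0, 0, 0, 8]]]'

```text
time: 17.68
tool_pos: [0.4709, -0.1276, 0.0822]
tool_rot: [-0.001, 0.649, 0.761, -0.002]
contact_force: [-7.7, -1.7, 6.9]
gripper_width: 0.117
grasp_force: 58.4
```

```bash
python3 st.py; python3 - <<'E'
import numpy as np
p0=np.array([-208,51.]);a=0
prev=p0
for k in range(1,11):
    t=np.radians(3*k);c,s=np.cos(t),np.sin(t)
    p=np.array([-(208*c-51*s),208*s+51*c]);print(3*k,(p-prev).round(1),(p-p0).round(1));prev=p
E
```

```text
17.675 base xy -0.1093922394148193 0.0004181263892450457 z 0.08216940920067645 F base -7.9 -0.5 6.9
3 [ 3.  10.8] [ 3.  10.8]
6 [ 3.5 10.6] [ 6.5 21.5]
9 [ 4.1 10.4] [10.5 31.9]
12 [ 4.6 10.2] [15.1 42.1]
15 [ 5.1 10. ] [20.3 52.1]
18 [5.7 9.7] [25.9 61.8]
21 [6.2 9.4] [32.1 71.2]
24 [6.6 9. ] [38.7 80.2]
27 [7.1 8.7] [45.8 88.9]
30 [7.5 8.3] [53.4 97.2]
```

Emit:
servo_tool --moves '[[[0, 1.5, -5.4, 0, 0, 0, 8], [0, 1.5, -5.4, 0, 0, 0, 8], [0, 1.7, -5.3, 0, 0, 0, 8], [0, 1.8, -5.3, 0, 0, 0, 8], [0, 2, -5.2, 0, 0, 0, 8], [0, 2.1, -5.2, 0, 0, 0, 8], [0, 0, 0, 0, 0, 0, 8]]]'

```text
time: 18.55
tool_pos: [0.4793, -0.1262, 0.1098]
tool_rot: [-0.003, 0.649, 0.761, -0.004]
contact_force: [-3.7, -6.3, -10.5]
gripper_width: 0.116
grasp_force: 58.7
```

```bash
python3 st.py
```

```text
18.55 base xy -0.10094569293093605 0.0004503990686652853 z 0.10982717278990468 F base -4.7 -5.6 -10.5
```

Emit:
servo_tool --moves '[[[0, 2.3, -5.1, 0, 0, 0, 8], [0, 2.3, -5.1, 0, 0, 0, 8], [0, 2.5, -5, 0, 0, 0, 8], [0, 2.6, -5, 0, 0, 0, 8], [0, 2.8, -4.9, 0, 0, 0, 8], [0, 2.9, -4.8, 0, 0, 0, 8], [0, 3.1, -4.7, 0, 0, 0, 8], [0, 3.1, -4.7, 0, 0, 0, 8], [0, 3.3, -4.5, 0, 0, 0, 8], [0, 3.3, -4.5, 0, 0, 0, 8], [0, 3.5, -4.4, 0, 0, 0, 8], [0, 0, 0, 0, 0, 0, 8]]]'

```text
time: 20.05
tool_pos: [0.5075, -0.1219, 0.1623]
tool_rot: [-0.006, 0.649, 0.761, -0.007]
contact_force: [-18.4, -8.9, -1.8]
gripper_width: 0.115
grasp_force: 58.6
```

```bash
python3 st.py; python3 - <<'E'
from plant import manip
from h import *
f=manip.grab_frame("side");np.savez("pics/s2.npz",**f)
s=manip.state();print(rot(s["tool_rot"])[:,2],s["joint_pos"].round(2),s["grasp_force"])
E
```

```text
20.05 base xy -0.07236425574669986 0.0002275303511497785 z 0.16226906200857064 F base -19.6 -5.9 -1.8
[-0.01881451 -0.00289825 -0.99981879] [-0.37 -0.12  1.92 -0.01  1.35 -0.53] 58.596855998039246
```

Emit:
servo_tool --moves '[[[0, 3, -4.5, 0, 0, 0, 8], [0, 3, -4.5, 0, 0, 0, 8], [0, 3.2, -4.3, 0, 0, 0, 8], [0, 0, 0, 0, 0, 0, 8], [0, 0, 0, 0, 0, 0, 8]]]'

```text
time: 20.72
tool_pos: [0.5178, -0.1204, 0.1754]
tool_rot: [-0.005, 0.649, 0.761, -0.006]
contact_force: [-12.2, -7.8, -4.6]
gripper_width: 0.116
grasp_force: 58.6
```

```bash
python3 st.py; python3 - <<'E'
from plant import manip
from h import *
s=manip.state();T=rot(s["tool_rot"]);g=s["tool_pos"]-.005*T[:,2];y=.159
d=g[:2]-[.579,-.1107];bx=d@[np.cos(y),np.sin(y)];
print("grip rel hinge",bx-.1,g[2]-.036,"radius",np.hypot(bx-.1,g[2]-.036),"leaf",np.degrees(np.arctan2(g[2]-.036,.1-bx)-np.arctan2(51,208)))
E
```

```text
20.725 base xy -0.06200200589751024 0.00014879867746212522 z 0.1753741671376929 F base -13.2 -5.8 -4.6
grip rel hinge -0.161924089345565 0.14437355985780184 radius 0.2169403961838477 leaf 27.94390387196445
```

Emit:
servo_tool --moves '[[[0, 2, -2.6, 0, 0, 0, 8], [0, 2, -2.4, 0, 0, 0, 8], [0, 0, 0, 0, 0, 0, 8], [0, 0, 0, 0, 0, 0, 8]]]'

```text
time: 21.22
tool_pos: [0.5219, -0.1198, 0.1802]
tool_rot: [-0.005, 0.649, 0.761, -0.006]
contact_force: [-11.0, -8.0, -5.7]
gripper_width: 0.118
grasp_force: 58.5
```

```bash
cat > ang.py <<'E'
from plant import manip
from h import *
s=manip.state();T=rot(s["tool_rot"]);g=s["tool_pos"]-.005*T[:,2];y=.159
d=g[:2]-[.579,-.1107];bx=d@[np.cos(y),np.sin(y)]
print("radius",np.hypot(bx-.1,g[2]-.036),"leaf",np.degrees(np.arctan2(g[2]-.036,.1-bx)-np.arctan2(51,208)),"disp",bx*1e3+109.4,g[2]*1e3-87.2)
E
python3 st.py; python3 ang.py; python3 - <<'E'
from plant import manip
from h import *
y=.159;c,n=np.cos(y),np.sin(y)
def W(r,by,h,t): # along leaf from hinge, height above axis
    x=100-(r*np.cos(t)-h*np.sin(t));z=36+r*np.sin(t)+h*np.cos(t)
    return np.array([.579+(c*x-n*by)/1e3,-.1107+(n*x+c*by)/1e3,z/1e3])
for nm in("side","scene","wrist"):
    f=manip.grab_frame(nm);np.savez(f"pics/{nm}9.npz",**f)
    for t in(27,30,33): print(nm,t,[proj(f,W(r,b,6,np.radians(t)),nm=="wrist").round(1).tolist() for r,b in((220,80),(220,-80),(25+96,66),(25+96,14))])
E
```

```text
21.225 base xy -0.05783563131662375 9.536756320428625e-05 z 0.18020227852488427 F base -12.1 -6.2 -5.7
radius 0.21713929118462139 leaf 29.626216538020607 disp 51.639671825217604 98.00171121788368
side 27 [[295.2, 167.1], [310.1, 135.1], [268.1, 168.3], [273.7, 157.8]]
side 30 [[293.5, 164.1], [308.6, 132.2], [267.1, 166.7], [272.8, 156.2]]
side 33 [[291.6, 161.1], [306.9, 129.3], [266.1, 165.2], [271.7, 154.7]]
scene 27 [[224.7, 156.5], [169.6, 154.9], [217.7, 188.7], [199.3, 188.2]]
scene 30 [[224.4, 155.1], [168.8, 153.5], [217.5, 188.2], [199.0, 187.6]]
scene 33 [[224.0, 153.9], [168.0, 152.3], [217.3, 187.7], [198.7, 187.1]]
wrist 27 [[194.9, 102.6], [211.4, 324.0], [331.5, 121.5], [327.5, 189.8]]
wrist 30 [[201.4, 102.6], [217.2, 333.3], [337.7, 122.3], [333.2, 192.1]]
wrist 33 [[209.9, 102.6], [224.3, 343.0], [344.5, 123.3], [339.5, 194.4]]
```

Emit:
servo_tool --moves '[[[-1, -1.5, 0.5, 0, 0, 0, 8], [-0.5, -1, 0.5, 0, 0, 0, 8], [0, 0, 0, 0, 0, 0, 8]]]'

```text
time: 21.75
tool_pos: [0.5218, -0.1198, 0.1803]
tool_rot: [-0.004, 0.649, 0.761, -0.002]
contact_force: [-6.6, -1.7, -7.6]
gripper_width: 0.116
grasp_force: 58.5
```

```bash
python3 st.py; python3 ang.py
```

```text
21.75 base xy -0.05789184166816654 2.2514051829445234e-05 z 0.18025732548090984 F base -6.8 -0.6 -7.6
radius 0.21724385946990052 leaf 29.62025886725407 disp 51.548178051847884 98.05714986233245
```

```bash
cat > vis.py <<'E'
from plant import manip
from h import *
import sys
y=.159;c,n=np.cos(y),np.sin(y)
def W(r,by,h,t):
    x=100-(r*np.cos(t)-h*np.sin(t));z=36+r*np.sin(t)+h*np.cos(t)
    return np.array([.579+(c*x-n*by)/1e3,-.1107+(n*x+c*by)/1e3,z/1e3])
def edge(f,fish,t,by,h,r0):
    "r of the strongest brightness edge near r0, then the angle at which r0 would project there"
    g=cv2.cvtColor(f["image"],cv2.COLOR_BGR2GRAY).astype(np.float32)
    rs=np.arange(r0-14,r0+14,.5);P=np.array([proj(f,W(r,by,h,t),fish) for r in rs],np.float32)
    I=np.convolve(cv2.remap(g,P[:,0].copy(),P[:,1].copy(),cv2.INTER_LINEAR).ravel(),np.ones(3)/3,"same")
    G=np.abs(I[4:]-I[:-4])[2:-2];i=np.argmax(G)+4
    a=np.radians(np.arange(15,45,.1));d=P[-1]-P[0];d/=np.linalg.norm(d)
    q=[(proj(f,W(r0,by,h,k),fish)-P[i])@d for k in a]
    return rs[i],round(float(np.degrees(a[np.argmin(np.abs(q))])),1),int(G.max())
for nm in("side","scene","wrist"):
    f=manip.grab_frame(nm)
    for by in(-72,-60,65,72): print(nm,"free edge",by,edge(f,nm=="wrist",np.radians(30),by,6,220))
    for by in(25,35,50): print(nm,"plate tail",by,edge(f,nm=="wrist",np.radians(30),by,22,121))
f=load("scene0");print("ref flat",[edge(f,0,0.,b,6,220)[0] for b in(-72,-60,65,72)])
f=load("side0");print("ref flat",[edge(f,0,0.,b,6,220)[0] for b in(-72,-60,65,72)])
f=load("w1");print("ref flat",[edge(f,1,0.,b,6,220)[0] for b in(-72,-60,65,72)])
E
python3 vis.py
```

```text
side free edge -72 (np.float64(222.0), 27.8, 43)
side free edge -60 (np.float64(229.5), 15.3, 62)
side free edge 65 (np.float64(231.5), 15.0, 47)
side free edge 72 (np.float64(230.5), 17.4, 37)
side plate tail 25 (np.float64(114.0), 35.9, 37)
side plate tail 35 (np.float64(112.0), 37.3, 6)
side plate tail 50 (np.float64(109.0), 39.3, 3)
scene free edge -72 (np.float64(220.5), 30.4, 58)
scene free edge -60 (np.float64(217.5), 28.1, 28)
scene free edge 65 (np.float64(221.5), 31.2, 75)
scene free edge 72 (np.float64(221.5), 31.2, 78)
scene plate tail 25 (np.float64(112.0), 15.0, 27)
scene plate tail 35 (np.float64(120.5), 42.6, 14)
scene plate tail 50 (np.float64(121.0), 30.0, 17)
wrist free edge -72 (np.float64(217.5), 32.6, 6)
wrist free edge -60 (np.float64(231.5), 18.7, 3)
wrist free edge 65 (np.float64(224.5), 26.1, 123)
wrist free edge 72 (np.float64(224.5), 26.1, 120)
wrist plate tail 25 (np.float64(109.0), 34.6, 80)
wrist plate tail 35 (np.float64(124.0), 28.8, 17)
wrist plate tail 50 (np.float64(123.5), 29.0, 16)
ref flat [np.float64(222.0), np.float64(218.0), np.float64(223.5), np.float64(219.0)]
ref flat [np.float64(209.5), np.float64(212.5), np.float64(221.5), np.float64(220.5)]
ref flat [np.float64(221.0), np.float64(230.0), np.float64(220.0), np.float64(220.0)]
```

```bash
python3 - <<'E'
from plant import manip
from h import *
y=.159;c,n=np.cos(y),np.sin(y)
N=np.array([-n,c,0]);X=np.array([c,n,0]);O=np.array([.579,-.1107,0])
def run(nm,f,fish):
    im=f["image"].astype(int);m=(im[:,:,2]-np.maximum(im[:,:,1],im[:,:,0])>25)
    out=[]
    for by in(.085,.095):
        L=[]
        for v,u in zip(*np.nonzero(m)):
            d=ray(f,u,v,fish);k=(by-(f["eye"]-O)@N)/(d@N)
            if k<0: continue
            p=f["eye"]+k*d-O;x=p@X-.1;z=p[2]-.036;r=np.hypot(x,z)*1e3
            if r<190 and z>-.03: L.append((u,v,round(r),round(np.degrees(np.arctan2(z,-x)),1)))
        print(nm,by,len(L),L[:45] if by==.085 else [l[2:] for l in L[:45]])
run("side flat",load("side0"),0);run("side now",manip.grab_frame("side"),0)
run("w now",manip.grab_frame("wrist"),1)
E
```

```text
side flat 0.085 57 [(np.int64(213), np.int64(129), 190, np.float64(109.0)), (np.int64(214), np.int64(129), 190, np.float64(107.9)), (np.int64(215), np.int64(129), 190, np.float64(106.9)), (np.int64(216), np.int64(129), 189, np.float64(105.9)), (np.int64(217), np.int64(129), 189, np.float64(104.8)), (np.int64(218), np.int64(129), 189, np.float64(103.8)), (np.int64(219), np.int64(129), 189, np.float64(102.8)), (np.int64(220), np.int64(129), 190, np.float64(101.8)), (np.int64(221), np.int64(129), 190, np.float64(100.7)), (np.int64(217), np.int64(130), 186, np.float64(105.2)), (np.int64(218), np.int64(130), 186, np.float64(104.2)), (np.int64(219), np.int64(130), 186, np.float64(103.1)), (np.int64(220), np.int64(130), 186, np.float64(102.1)), (np.int64(221), np.int64(130), 186, np.float64(101.0)), (np.int64(222), np.int64(130), 186, np.float64(100.0)), (np.int64(223), np.int64(130), 187, np.float64(99.0)), (np.int64(224), np.int64(130), 187, np.float64(98.0)), (np.int64(225), np.int64(130), 188, np.float64(96.9)), (np.int64(226), np.int64(130), 188, np.float64(95.9)), (np.int64(227), np.i
[... 6036 characters left out ...]
)), (113, np.float64(36.2)), (113, np.float64(36.8)), (114, np.float64(37.3)), (114, np.float64(37.8)), (114, np.float64(38.3)), (114, np.float64(38.8)), (102, np.float64(26.3)), (102, np.float64(26.9)), (102, np.float64(27.6)), (102, np.float64(28.2)), (102, np.float64(28.8)), (102, np.float64(29.5)), (103, np.float64(30.1)), (103, np.float64(30.8)), (103, np.float64(31.4)), (103, np.float64(32.0)), (103, np.float64(32.7)), (103, np.float64(33.3)), (104, np.float64(33.9)), (104, np.float64(34.5)), (104, np.float64(35.2)), (104, np.float64(35.8)), (105, np.float64(36.4)), (105, np.float64(37.0)), (105, np.float64(37.6)), (93, np.float64(26.3)), (93, np.float64(27.0)), (93, np.float64(27.8))]
```

The red pointer reads about 30°, up 30.3° from its flat reading, which agrees with the handle chord (30.0°). I'll release now.

Emit:
servo_tool --moves '[[[0, 0, 0, 0, 0, 0, 16], [0, 0, 0, 0, 0, 0, 28], [0, 0, 0, 0, 0, 0, 45], [0, 0, 0, 0, 0, 0, 50], [0, 0, -15, 0, 0, 0, 50], [0, 0, -30, 0, 0, 0, 50], [0, 0, -40, 0, 0, 0, 50], [0, -20, -30, 0, 0, 0, 50], [0, 0, 0, 0, 0, 0, 50], [0, 0, 0, 0, 0, 0, 50]]]'

```text
time: 23.25
tool_pos: [0.505, -0.1232, 0.2979]
tool_rot: [-0.0, 0.649, 0.761, 0.0]
contact_force: [-0.3, 0.4, -0.1]
gripper_width: 0.582
grasp_force: 0.0
```

```bash
python3 st.py; python3 - <<'E'
from plant import manip
from h import *
y=.159;c,n=np.cos(y),np.sin(y)
N=np.array([-n,c,0]);X=np.array([c,n,0]);O=np.array([.579,-.1107,0])
def pt(f,lo,hi):
    im=f["image"].astype(int);m=(im[:,:,2]-np.maximum(im[:,:,1],im[:,:,0])>25);A=[]
    for v,u in zip(*np.nonzero(m)):
        d=ray(f,u,v);k=(.095-(f["eye"]-O)@N)/(d@N);p=f["eye"]+k*d-O;x=p@X-.1;z=p[2]-.036;r=np.hypot(x,z);a=np.degrees(np.arctan2(z,-x))
        if .092<r<.115 and lo<a<hi:A.append(a)
    return np.mean(A),len(A)
f0=load("side0");f=manip.grab_frame("side");print("pointer flat",pt(f0,-6,6),"now",pt(f,22,38))
f=manip.grab_frame("wrist");t=np.radians(30);im=f["image"]
def W(r,by,h):
    x=100-(r*np.cos(t)-h*np.sin(t));z=36+r*np.sin(t)+h*np.cos(t)
    return np.array([.579+(c*x-n*by)/1e3,-.1107+(n*x+c*by)/1e3,z/1e3])
S=lambda p:cv2.getRectSubPix(im,(1,1),tuple(float(a) for a in proj(f,p,True)))[0,0].tolist()
for by in(22,55): print("end",by,[(r,S(W(r,by,22))) for r in np.arange(20,32,1.5)])
for r in(45,112): print("side",r,[(b,S(W(r,b,22))) for b in np.arange(60,72,1.5)])
E
```

```text
23.25 base xy -0.07503566650582415 -0.0006579960002952766 z 0.29785077309064595 F base -0.2 0.5 -0.1
pointer flat (np.float64(-0.549307398424553), 9) now (np.float64(30.243719429665383), 10)
end 22 [(np.float64(20.0), [195, 201, 207]), (np.float64(21.5), [129, 135, 141]), (np.float64(23.0), [103, 109, 112]), (np.float64(24.5), [101, 86, 85]), (np.float64(26.0), [124, 68, 60]), (np.float64(27.5), [137, 54, 38]), (np.float64(29.0), [143, 47, 27]), (np.float64(30.5), [143, 47, 27])]
end 55 [(np.float64(20.0), [183, 189, 194]), (np.float64(21.5), [105, 112, 114]), (np.float64(23.0), [96, 98, 99]), (np.float64(24.5), [104, 83, 81]), (np.float64(26.0), [127, 66, 57]), (np.float64(27.5), [138, 54, 38]), (np.float64(29.0), [143, 47, 28]), (np.float64(30.5), [143, 47, 27])]
side 45 [(np.float64(60.0), [191, 200, 215]), (np.float64(61.5), [192, 202, 217]), (np.float64(63.0), [193, 203, 218]), (np.float64(64.5), [146, 154, 164]), (np.float64(66.0), [89, 94, 97]), (np.float64(67.5), [89, 95, 97]), (np.float64(69.0), [88, 92, 97]), (np.float64(70.5), [88, 93, 96])]
side 112 [(np.float64(60.0), [33, 33, 35]), (np.float64(61.5), [108, 113, 120]), (np.float64(63.0), [125, 131, 141]), (np.float64(64.5), [119, 126, 135]), (np.float64(66.0), [75, 79, 83]), (np.float64(67.5), [59, 63, 64]), (np.float64(69.0), [58, 61, 63]), (np.float64(70.5), [59, 62, 63])]
```

```bash
python3 -c "
from plant import manip
print(manip.job_done())"
```

```text
the job is handed in; nothing more can be done
None
```

The job is handed in: the plate is snug in both stops, the table stands at about 30° (estimates ranged from 29.6° to 30.8°), the robot is clear at 23 s, and the arm never went near the V-block, bar or setup block.

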